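Draw one carrier from the gravity dispenser and weigh it

ROBOT

A 6-joint arm with a two-finger parallel gripper is mounted at the origin on the work surface; the furniture and walls round the work are solid. World frame = base frame: x ahead of the robot, y to its left, z up, the work surface at z = 0. Lengths are in m, angles in rad, forces in N, time in s.
With the tool pointing down it reaches from about 0.35 to 1 m from the base axis. Payload 7.1 kg.
Tool frame: the origin (TCP) lies at the very end of the fingers, on their centre line; the grasp point (between the pads) lies 19 mm behind it; z points along the fingers, y is the direction in which the jaws open and shut (so a half turn about z gives the same grasp; the last joint's range is limited). The gripper opens to 85 mm and grips with 20 to 120 N. Pads are 22 mm wide; open, the fingers measure 114 mm over their backs; the gripper's body (76 mm by 85 mm) begins 54 mm behind the grasp point. The pads swing forward as they close: fully open they stand 13 mm farther back than shut.
Start: joints at [1.312, 0.423, 1.63, -0, 1.089, -0.019], TCP at [0.148, 0.607, 0.231] pointing down, gripper open.
Joint ranges: [-3, 3], [-0.9, 2.11], [0.09, 2.58], [-1.31, 4.45], [0.11, 2.69], [-2.54, 2.54]. Speed limits (rad/s): [2.39, 2.39, 3.01, 3.14, 3.14, 3.14].

INTERFACE

Orientations are given as a 3x3 rotation matrix whose columns are the frame's x, y, z axes.
In Python, from cell import * gives the robot as it stands.
- The arm moves only by the tool jog_arm, never from a script. Its argument "plan" is a list of rows, each an object with "dr": the turn, a rotation vector about the tool's x, y, z in degrees, a list of three; "linear": the shift along the tool's x, y, z in m, a list of three; "claw": the closure, from -1 (fully open) to 1 (shut), so that 0 is half open. In form: [{"dr": [wx, wy, wz], "linear": [tx, ty, tz], "claw": claw}, ...]. A call has 1 to 10 rows; each row is the pose to reach, as a shift and turn from the pose measured when the call began, along the tool's axes at that moment; what a row does not reach only later rows make up. A row lasts 1/8 s, in which the tool goes at most 62.5 mm and 10.7 degrees, less where a joint would pass 70% of its speed; a pose out of reach is approached as far as the arm can. A call with a gripper value outside its range is refused whole. The fingers move at their own pace and stop on an object; the grip force is fixed at half the most. Time passes only in rows, so rows that repeat a pose let the fingers close. It gives the time, the measured TCP pose, the force and the opening at its end, in the units of the state.
- observe(): the state, without advancing time (a new reading comes with each control period).
- capture(name): name is "side" or "top" or "wrist"; returns a dict with "color" (480x640x3 uint8, red, green, blue), "fx", "fy", "cx", "cy" (pixels), "dist" ([k1, k2, p1, p2, k3] as OpenCV has them; the pictures are not rectified), "rvec" (rotation vector, rad) and "tvec" (3), from world to camera coordinates, as OpenCV has them. Camera axes: x right, y down, z forward; pixel columns grow to the right and rows downward; lengths in m; the calibration is good to about 2 mm. A picture is of the moment at which its call begins. There is no depth.
- sign_off(): hands the job in, once; it reports no verdict.
Trained networks look in a picture, given as the dict that the camera call returned (one of the last four; its "shot" number tells which), for a name from the list of things; names that differ only in an ending like _2 or _b are one class to them, and where a whole thing is asked for, a point or a joint stands for the part that bears it (a point fixed in the world has none). Each returns a list of dicts, best first, with "confidence" (0 to 1); they miss things now and then, are a little off and sometimes report something else, mostly with a low value. They report only what shows in the picture. A call takes as long as a camera call. They do not tell look-alikes from the thing itself.
- spot_in(picture, thing): "bbox" ([left, top, width, height] as shares, 0 to 1, of the picture: columns of its width, rows of its height, round what is visible of it).
- mark_of(picture, thing): "point" ([column, row] as shares, 0 to 1, of the picture: columns of its width, rows of its height: a listed point, or the origin of a listed thing).
The state is a dict: "time_s": time; "q": joint angles; "joint_vel": joint speeds; "joint_torque": joint torques, N m; "position": TCP position; "orientation": TCP orientation; "contact_force": force on the tool from outside, world axes, zero at the start; "wrist_torque": the same for the moment, N m; "width": finger opening in m.
Only numpy, scipy, OpenCV 4.12 (cv2) and the standard library are available. Lean on these libraries where they do the work, as an engineer would, in place of code of your own. Each camera call takes 0.05 s, during which the arm holds its last target.

TASK

Draw the bottom blue specimen carrier out of its gravity dispenser, so that the two blue carriers above it stay in the chute and simply settle down one place. Then set the drawn carrier gently down flat in the middle of the round pan of the balance and let go of it.

Things in the scene. Friction and masses are not known exactly. Their poses are not given: they have to be found in the camera images.
- blue_bottom_center (a point): Centre of the bottom blue carrier, the one to draw: painted metal bar, 120 (own x) x 34 (y) x 14 mm (z, up), 0.09 kg, pale spots on top. It lies level on the chute floor, 30 mm above the table. Its -x end sticks out 40 to 47 mm through the slot under the front wall, with air beside and under it. It draws out level along its own -x, towards the robot; after 80 mm of travel it is clear of the wall.
- blue_middle_center (a point): Centre of the second blue carrier, of like size and axes. It lies on the bottom one inside the chute, a fixed grey open-topped box, 86 mm high, 47 mm wide outside, on a foot plate 165 x 80 x 8 mm. The slot under the front wall is 18 mm high and holds it back; it tips a little while the bottom one is drawn, then drops 14 mm to the chute floor.
- blue_top_center (a point): Centre of the third, uppermost blue carrier, of like size and axes; it lies on the second, its top 72 mm above the table, and follows it down by 14 mm. A like dispenser with yellow carriers, not to be used, stands farther off at the left of the table.
- pan_center (a point): Middle of the upper face of the balance's round steel pan: 116 mm across, flat, rigid, no rim, 58 mm above the table. The balance is a white housing fixed to the table, 190 x 125 mm and 44 mm high, with a small dark display towards the robot. Dispenser and balance may stand either way round, left and right. Axes: z up, x along the housing, away from the robot.
There are look-alikes about, which are no part of the job. Leave any turquoise look-alike of the part that bears blue_bottom_center alone.

How it is judged:
On the way:
1. the bottom blue carrier is out of the chute, the two above it still inside (distance of blue_bottom_center from where it was at the start of the episode above 0.08 m and distance of each of blue_middle_center, blue_top_center from where it was at the start of the episode below 0.03 m), for 0.2 s.
At the end, for the whole second after the job is handed in: The drawn blue carrier lies flat (within 6 degrees) and at rest on the balance pan, upright side up, its centre within 20 mm of the pan's middle; the two other blue carriers lie in the chute one place lower, within 30 mm of where they began and level within 10 degrees (horizontal distance between blue_bottom_center and pan_center below 0.02 m and z of blue_bottom_center in the frame of pan_center between 0.003 and 0.012 m and angle between blue_bottom_center's own z axis and vertical below 0.1 rad and linear speed of blue_bottom below 0.02 m/s and distance of each of blue_middle_center, blue_top_center from where it was at the start of the episode below 0.03 m and angle between each of blue_middle_center, blue_top_center's own z axis and vertical below 0.17 rad); the robot touches nothing.
It fails at once if one of the upper blue carriers left its place in the chute (moved over 50 mm) (distance of any of blue_middle_center, blue_top_center from where it was at the start of the episode above 0.05 m).
It fails at once if the carrier was dropped or thrown onto the pan (over 0.45 m/s just above it) (horizontal distance between blue_bottom_center and pan_center below 0.06 m and z of blue_bottom_center in the frame of pan_center below 0.04 m and linear speed of blue_bottom above 0.45 m/s).
It also fails if it takes over 42 s, if anything falls off the work surface, if the arm or the gripper's body presses on something with over 40 N, if the wrist force passes 120 N, or if a joint passes its speed limit or range.

## Working session

There is one attempt and no reset: what is moved stays moved. The work goes in short steps, Python scripts to look and compute and a tool call to move; the robot and the scene stay as the last step left them, time stands still between calls to the robot, and variables do not carry over. Pictures are saved under pics/ and viewed, and the job is handed in when it is done.

Besides the shell and the picture viewer there is one more tool, called after "Call:" as name(argument=value, ...), one argument or row to a line, values as JSON. jog_arm: Moves the arm, as the interface text tells. Its arguments: {"type":"object","properties":{"plan":{"type":"array"}},"required":["plan"]}

```bash
mkdir -p pics; ls
cat > h.py <<'E'
from cell import *
import numpy as np, cv2, pickle
def save(p,n): cv2.imwrite(f'pics/{n}.png', p['color'][:,:,::-1])
E
python3 - <<'E'
from h import *
s=observe(); print(s['time_s'],s['position'],s['orientation'],s['width'])
for n in ['side','top']:
    p=capture(n); save(p,n+'0'); pickle.dump(p,open(f'{n}0.pkl','wb'))
    print(n,{k:v for k,v in p.items() if k!='color'})
    for t in ['blue_bottom_center','blue_middle_center','blue_top_center','pan_center']:
        print(t,[(round(d['confidence'],2),np.round(np.array(d['point'])*[640,480],1)) for d in mark_of(p,t)])
E
```

```text
pics
0.0 [0.14827536 0.60659367 0.23054044] [[-9.71381643e-01  2.37523783e-01 -3.95497233e-04]
 [ 2.37524110e-01  9.71380502e-01 -1.48931816e-03]
 [ 3.04298164e-05 -1.54063645e-03 -9.99998813e-01]] 0.08565141062237698
side {'fx': 545.691540865301, 'fy': 545.691540865301, 'cx': 314.9040105775819, 'cy': 241.1888943588433, 'dist': array([-0.0069139,  0.       ,  0.       ,  0.       ,  0.       ]), 'rvec': array([ 1.93268884,  0.06684979, -0.01756153]), 'tvec': array([-0.3957428 , -0.01449614,  1.21507598]), 'shot': 1}
blue_bottom_center [(0.96, array([405.7, 299.2])), (0.58, array([175.3, 315.9]))]
blue_middle_center [(0.53, array([441.9, 287.1]))]
blue_top_center [(0.56, array([443.6, 281.9])), (0.32, array([404.8, 295.1]))]
pan_center [(0.88, array([423.3, 234.2]))]
top {'fx': 503.5387437917446, 'fy': 503.5387437917446, 'cx': 315.7034302343128, 'cy': 234.92078742368147, 'dist': array([0.01168735, 0.        , 0.        , 0.        , 0.        ]), 'rvec': array([ 2.14719296, -2.15735536,  0.10806858]), 'tvec': array([-0.21068117,  0.43098507,  0.92202391]), 'shot': 2}
blue_bottom_center [(0.82, array([374.6, 163.9])), (0.73, array([399.6, 357.6])), (0.48, array([379.5, 132.6]))]
blue_middle_center []
blue_top_center [(0.67, array([375.9, 134.4]))]
pan_center [(0.88, array([245.9, 129.6]))]
```

View pics/side0.png

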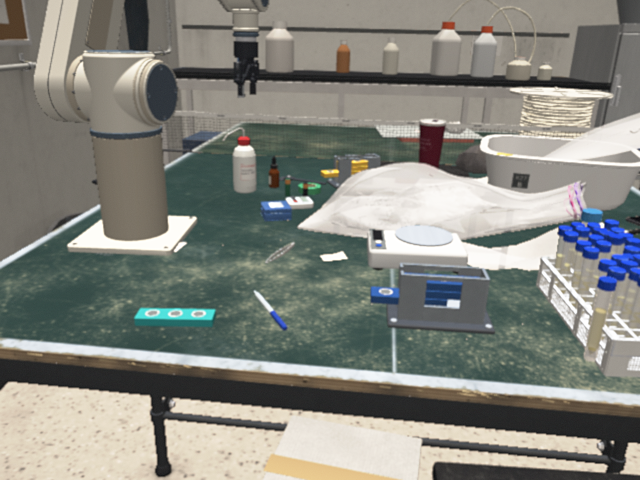

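View pics/top0.png

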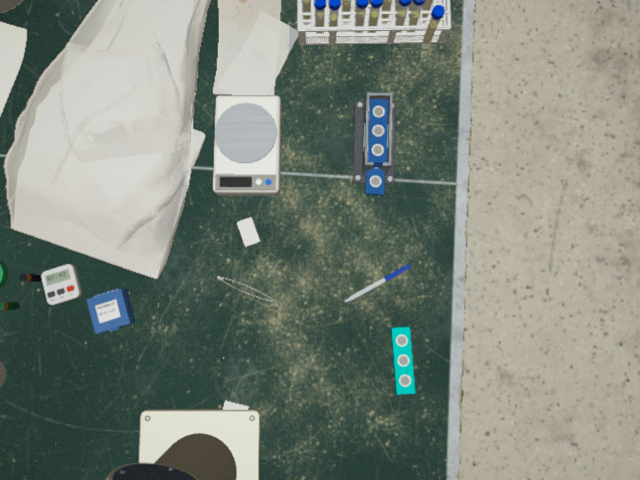

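```bash
python3 - <<'E'
from h import *
t=pickle.load(open('top0.pkl','rb'));s=pickle.load(open('side0.pkl','rb'))
a=cv2.resize(t['color'][80:205,340:410],None,fx=4.5,fy=4.5,interpolation=cv2.INTER_CUBIC)
b=cv2.resize(s['color'][245:345,355:505],None,fx=3,fy=3,interpolation=cv2.INTER_CUBIC)
c=np.zeros((570,800,3),np.uint8);c[:a.shape[0],:a.shape[1]]=a;c[:b.shape[0],330:330+b.shape[1]]=b
cv2.imwrite('pics/crop0.png',c[:,:,::-1])
E
cat >> h.py <<'E'
def ray(p,uv,z):
    K=np.array([[p['fx'],0,p['cx']],[0,p['fy'],p['cy']],[0,0,1]])
    uv=np.asarray(uv,float).reshape(-1,1,2)
    n=cv2.undistortPoints(uv,K,p['dist'])[:,0]
    R=cv2.Rodrigues(p['rvec'])[0]; C=-R.T@p['tvec']
    d=np.c_[n,np.ones(len(n))]@R
    return C+d*((z-C[2])/d[:,2])[:,None]
def proj(p,X):
    K=np.array([[p['fx'],0,p['cx']],[0,p['fy'],p['cy']],[0,0,1]])
    return cv2.projectPoints(np.asarray(X,float).reshape(-1,3),p['rvec'],p['tvec'],K,p['dist'])[0][:,0]
E
python3 - <<'E'
from h import *
np.set_printoptions(precision=4,suppress=True)
t=pickle.load(open('top0.pkl','rb'))
print('top spots',ray(t,[[378.5,112],[378,130.5],[377.5,149.5]],.072))
print('bottom spot/tip corners',ray(t,[[375.5,181.5],[366.5,194],[384,194]],.044))
print('pan',ray(t,[[245.5,132]],.058), 'housing corners', ray(t,[[216,96],[280,96],[281,192],[214,192]],.044))
s=pickle.load(open('side0.pkl','rb'));print('pan side',ray(s,[[423.5,235]],.058))
print('turq',ray(t,[[401,340],[405,380]],.014))
E
```

```text
top spots [[ 0.6499 -0.3292  0.072 ]
 [ 0.615  -0.3277  0.072 ]
 [ 0.5795 -0.3262  0.072 ]]
bottom spot/tip corners [[ 0.5267 -0.3244  0.044 ]
 [ 0.5033 -0.3074  0.044 ]
 [ 0.503  -0.3397  0.044 ]]
pan [[ 0.6191 -0.0836  0.058 ]] housing corners [[ 0.6949 -0.0242  0.044 ]
 [ 0.6937 -0.1462  0.044 ]
 [ 0.5082 -0.1489  0.044 ]
 [ 0.5091 -0.024   0.044 ]]
pan side [[ 0.6158 -0.0929  0.058 ]]
turq [[ 0.2351 -0.3692  0.014 ]
 [ 0.1634 -0.3747  0.014 ]]
```

View pics/crop0.png

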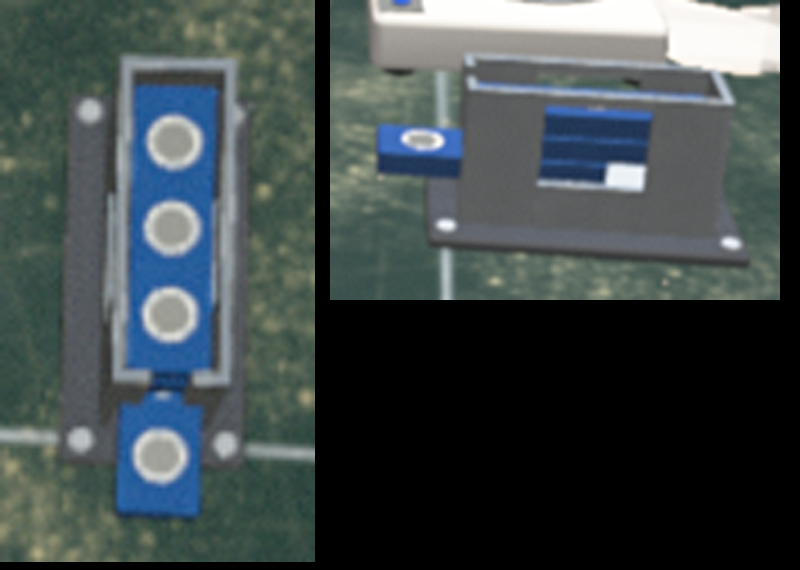

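The side picture has the blue dispenser at about (440,295) with the bottom carrier's end at (385,295). The balance pan is at (423,235).

Things that could be taken for the carrier (top picture):
- turquoise bar, (403,360)
- blue box, (109,310)
- pen, (380,285)
- yellow stack, far left

I choose the blue end at (375,181), which sticks out of the grey chute. The close crop confirms it: three carriers show in the chute window.

```bash
cat >> h.py <<'E'
def go(X,yaw=None):
    "delta in tool axes to world X; yaw deg of tool x"
    o=observe();R=np.array(o['orientation']);d=R.T@(np.array(X)-o['position'])
    out=np.round(d,4)
    dr=None
    if yaw is not None:
        a=np.deg2rad(yaw);T=np.array([[np.cos(a),np.sin(a),0],[np.sin(a),-np.cos(a),0],[0,0,-1]])
        dr=np.round(np.rad2deg(cv2.Rodrigues(R.T@T)[0].ravel()),2)
    print(X,'linear',out.tolist(),'dr',None if dr is None else dr.tolist())
E
python3 - <<'E'
from h import *
go([.148,.607,.30]);go([.40,.42,.30],177.6);go([.52,.10,.30],177.6);go([.515,-.3235,.30],177.6);go([.515,-.3235,.16],177.6)
# pan fit in both views
t=pickle.load(open('top0.pkl','rb'));s=pickle.load(open('side0.pkl','rb'))
for p,c,n in((t,(.619,-.0836),'t'),(s,(.619,-.088),'s')):
    a=np.linspace(0,2*np.pi,80)
    pts=proj(p,np.c_[c[0]+.058*np.cos(a),c[1]+.058*np.sin(a),0*a+.058])
    im=cv2.resize(p['color'],None,fx=4,fy=4,interpolation=cv2.INTER_CUBIC)
    cv2.polylines(im,[np.int32(pts*4+2)],True,(255,0,0),1)
    m=(pts.mean(0)*4).astype(int); cv2.imwrite(f'pics/pan_{n}.png',im[m[1]-200:m[1]+200,m[0]-200:m[0]+200,::-1])
a=cv2.imread('pics/pan_t.png');b=cv2.imread('pics/pan_s.png');cv2.imwrite('pics/pan.png',np.hstack([a,b]))
E
```

```text
[0.148, 0.607, 0.3] linear [0.0004, -0.0002, -0.0687] dr None
[0.4, 0.42, 0.3] linear [-0.2888, -0.122, -0.0687] dr [-0.0, -0.0, -11.34]
[0.52, 0.1, 0.3] linear [-0.4814, -0.4043, -0.0687] dr [-0.0, -0.0, -11.34]
[0.515, -0.3235, 0.3] linear [-0.5771, -0.8169, -0.0687] dr [-0.0, -0.0, -11.34]
[0.515, -0.3235, 0.16] linear [-0.5771, -0.8169, 0.0713] dr [-0.0, -0.0, -11.34]
```

View pics/pan.png

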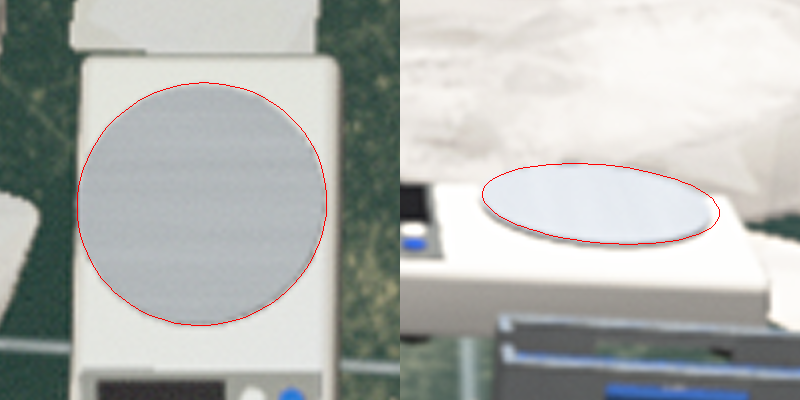

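The pan circle fits the top picture at (202,204) in the crop, and the side picture agrees to within a few mm. That puts the pan centre at about (0.619, -0.085). Moving the arm over now.

Call:
jog_arm(
  plan=[
    {"dr": [0,0,0],"linear": [0,0,-0.06],"claw": -1},
    {"dr": [0,0,-3],"linear": [-0.05,-0.02,-0.07],"claw": -1},
    {"dr": [0,0,-6],"linear": [-0.1,-0.04,-0.07],"claw": -1},
    {"dr": [0,0,-9],"linear": [-0.15,-0.06,-0.07],"claw": -1},
    {"dr": [0,0,-11.34],"linear": [-0.2,-0.085,-0.07],"claw": -1},
    {"dr": [0,0,-11.34],"linear": [-0.25,-0.11,-0.07],"claw": -1},
    {"dr": [0,0,-11.34],"linear": [-0.289,-0.13,-0.07],"claw": -1},
    {"dr": [0,0,-11.34],"linear": [-0.34,-0.18,-0.07],"claw": -1},
    {"dr": [0,0,-11.34],"linear": [-0.38,-0.23,-0.07],"claw": -1},
    {"dr": [0,0,-11.34],"linear": [-0.41,-0.28,-0.07],"claw": -1},
  ],
)

```text
time_s: 1.75
position: [0.4792, 0.2418, 0.3014]
orientation: [[-0.999, 0.042, 0.001], [0.042, 0.999, 0.0], [-0.001, 0.0, -1.0]]
contact_force: [0.9, -0.6, 0.3]
width: 0.0855
```

Run:
```python
from h import *
o=observe();print(o['time_s'],o['position'],o['q'],o['contact_force'])
go([.52,.10,.30],177.6);go([.515,-.3235,.30],177.6);go([.515,-.3235,.16],177.6)
```

```text
1.75 [0.47923258 0.24176809 0.30144669] [ 4.45140022e-01  2.14629919e-01  1.75597919e+00 -1.51980106e-04
  1.17028759e+00 -1.08378143e+00] [ 0.85414294 -0.58859851  0.31588344]
[0.52, 0.1, 0.3] linear [-0.0467, -0.1399, 0.0015] dr [0.01, 0.04, 0.0]
[0.515, -0.3235, 0.3] linear [-0.0594, -0.5633, 0.0014] dr [0.01, 0.04, 0.0]
[0.515, -0.3235, 0.16] linear [-0.0593, -0.5633, 0.1414] dr [0.01, 0.04, 0.0]
```

Call:
jog_arm(
  plan=[
    {"dr": [0,0,0],"linear": [-0.02,-0.06,0],"claw": -1},
    {"dr": [0,0,0],"linear": [-0.03,-0.12,0],"claw": -1},
    {"dr": [0,0,0],"linear": [-0.04,-0.18,0],"claw": -1},
    {"dr": [0,0,0],"linear": [-0.05,-0.24,0],"claw": -1},
    {"dr": [0,0,0],"linear": [-0.059,-0.3,0],"claw": -1},
    {"dr": [0,0,0],"linear": [-0.059,-0.36,0],"claw": -1},
    {"dr": [0,0,0],"linear": [-0.059,-0.42,0],"claw": -1},
    {"dr": [0,0,0],"linear": [-0.059,-0.48,0],"claw": -1},
    {"dr": [0,0,0],"linear": [-0.059,-0.53,0.03],"claw": -1},
    {"dr": [0,0,0],"linear": [-0.059,-0.563,0.06],"claw": -1},
  ],
)

```text
time_s: 3.0
position: [0.5145, -0.3258, 0.2411]
orientation: [[-0.999, 0.043, 0.002], [0.043, 0.999, -0.001], [-0.002, -0.001, -1.0]]
contact_force: [0.5, -0.4, 0.5]
width: 0.0852
```

Run:
```python
from h import *
np.set_printoptions(precision=4,suppress=True)
o=observe();print(o['time_s'],o['position'],o['q'])
p=capture('wrist');save(p,'w1');pickle.dump(p,open('w1.pkl','wb'))
o=observe();print(o['time_s'],o['position'])
pts=proj(p,[[.5032,-.3074,.044],[.503,-.3397,.044],[.5267,-.3244,.044],[.5795,-.3262,.072]]);print(pts)
for t in ['blue_bottom_center','blue_top_center']:
  print(t,[(round(d['confidence'],2),np.round(np.array(d['point'])*[640,480],1)) for d in mark_of(p,t)])
```

```text
3.0 [ 0.5145 -0.3258  0.2411] [-0.5842  0.3881  1.66    0.0004  1.0914 -2.1117]
3.05 [ 0.5125 -0.3274  0.2366]
[[346.9261 192.0811]
 [309.2167 193.4543]
 [328.2206 219.4814]
 [328.8489 288.3559]]
blue_bottom_center [(0.6, array([329.7, 258. ]))]
blue_top_center [(0.82, array([327. , 322.5]))]
```

View pics/w1.png

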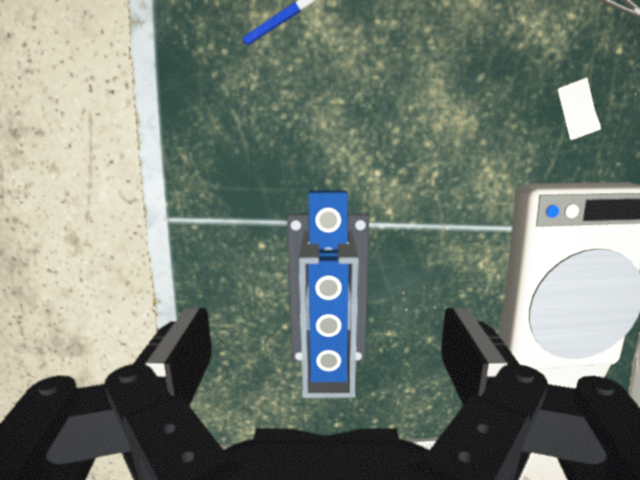

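The wrist picture shows the carrier's end at (328,192 to 245), 1 px from where I predicted it. Moving down to the grasp.

Run:
```python
from h import *
go([.515,-.324,.10],177.6);go([.515,-.324,.031],177.6)
```

```text
[0.515, -0.324, 0.1] linear [-0.0019, -0.0003, 0.1396] dr [0.12, -0.13, -0.14]
[0.515, -0.324, 0.031] linear [-0.0021, -0.0005, 0.2086] dr [0.12, -0.13, -0.14]
```

Call:
jog_arm(
  plan=[
    {"dr": [0.1,-0.1,-0.1],"linear": [-0.002,0,0.05],"claw": -1},
    {"dr": [0.1,-0.1,-0.1],"linear": [-0.002,0,0.09],"claw": -1},
    {"dr": [0.1,-0.1,-0.1],"linear": [-0.002,0,0.13],"claw": -1},
    {"dr": [0.1,-0.1,-0.1],"linear": [-0.002,0,0.15],"claw": -1},
    {"dr": [0.1,-0.1,-0.1],"linear": [-0.002,0,0.15],"claw": -1},
    {"dr": [0.1,-0.1,-0.1],"linear": [-0.002,0,0.15],"claw": -1},
  ],
)

```text
time_s: 3.9
position: [0.5163, -0.324, 0.0913]
orientation: [[-0.999, 0.042, 0.002], [0.042, 0.999, -0.001], [-0.002, -0.001, -1.0]]
contact_force: [-0.6, 0.8, 0.6]
width: 0.0855
```

Run:
```python
from h import *
go([.515,-.324,.031],177.6)
p=capture('wrist');save(p,'w2')
```

```text
[0.515, -0.324, 0.031] linear [0.0014, 0.0, 0.0603] dr [-0.05, 0.1, -0.02]
```

View pics/w2.png

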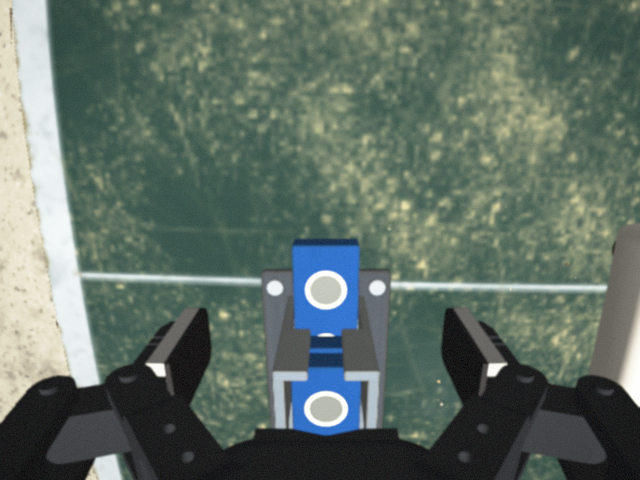

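The fingers straddle the carrier's end at (326,290) symmetrically: the pads are at about 208 and 443, so their middle is at 325.5. Descending the rest and closing.

Call:
jog_arm(
  plan=[
    {"dr": [0,0.1,0],"linear": [0.0014,0,0.03],"claw": -1},
    {"dr": [0,0.1,0],"linear": [0.0014,0,0.05],"claw": -1},
    {"dr": [0,0.1,0],"linear": [0.0014,0,0.0603],"claw": -1},
    {"dr": [0,0.1,0],"linear": [0.0014,0,0.0603],"claw": -0.5},
    {"dr": [0,0.1,0],"linear": [0.0014,0,0.0603],"claw": 0},
    {"dr": [0,0.1,0],"linear": [0.0014,0,0.0603],"claw": 0.1},
    {"dr": [0,0.1,0],"linear": [0.0014,0,0.0603],"claw": 0.1},
  ],
)

```text
time_s: 4.82
position: [0.5153, -0.3244, 0.0317]
orientation: [[-0.999, 0.042, 0.001], [0.042, 0.999, -0.002], [-0.001, -0.002, -1.0]]
contact_force: [0.2, 0.1, 0.0]
width: 0.0385
```

Run:
```python
from h import *
go([.515,-.324,.031],177.6); print(observe()['width'])
p=capture('side');im=cv2.resize(p['color'][245:345,355:505],None,fx=4,fy=4,interpolation=cv2.INTER_CUBIC);cv2.imwrite('pics/s3.png',im[:,:,::-1])
```

```text
[0.515, -0.324, 0.031] linear [0.0004, 0.0004, 0.0007] dr [-0.09, 0.06, -0.03]
0.03853506453365167
```

View pics/s3.png

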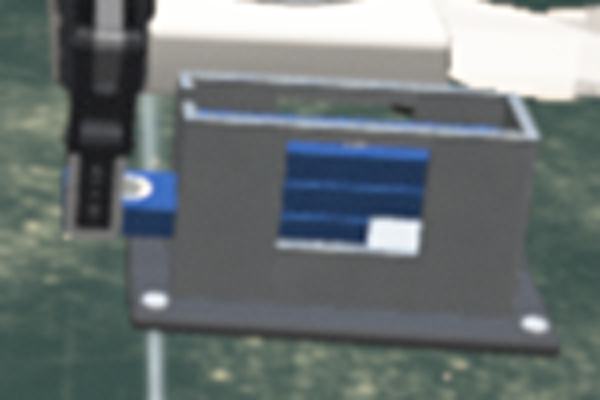

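The fingertips are at the height of the bar's lower edge (finger end at about (92,235) against bar bottom at (150,235)). Closing.

Call:
jog_arm(
  plan=[
    {"dr": [0,0,0],"linear": [0,0,0.0005],"claw": 0.3},
    {"dr": [0,0,0],"linear": [0,0,0.0005],"claw": 1},
    {"dr": [0,0,0],"linear": [0,0,0.0005],"claw": 1},
    {"dr": [0,0,0],"linear": [0,0,0.0005],"claw": 1},
    {"dr": [0,0,0],"linear": [0,0,0.0005],"claw": 1},
  ],
)

```text
time_s: 5.5
position: [0.5153, -0.3243, 0.0316]
orientation: [[-0.999, 0.042, 0.001], [0.042, 0.999, -0.002], [-0.001, -0.002, -1.0]]
contact_force: [-1.6, 1.0, 5.2]
width: 0.0323
```

Run:
```python
from h import *
o=observe();print(o['position'],o['contact_force'],o['wrist_torque'])
a=np.deg2rad(-2.4);d=.09*np.array([-np.cos(a),-np.sin(a),0]); go(o['position']+d)
```

```text
[ 0.51525525 -0.32434457  0.03160837] [-1.59518119  1.04150757  5.19304972] [0.17915293 0.20115636 0.07855614]
[ 0.4253342  -0.32057576  0.03160837] linear [0.09, -0.0, -0.0001] dr None
```

Call:
jog_arm(
  plan=[
    {"dr": [0,0,0],"linear": [0.006,0,-0.0003],"claw": 1},
    {"dr": [0,0,0],"linear": [0.012,0,-0.0003],"claw": 1},
    {"dr": [0,0,0],"linear": [0.02,0,-0.0003],"claw": 1},
    {"dr": [0,0,0],"linear": [0.028,0,-0.0003],"claw": 1},
    {"dr": [0,0,0],"linear": [0.036,0,-0.0003],"claw": 1},
    {"dr": [0,0,0],"linear": [0.044,0,-0.0003],"claw": 1},
  ],
)

```text
time_s: 6.25
position: [0.4701, -0.3222, 0.0317]
orientation: [[-0.999, 0.042, -0.0], [0.042, 0.999, -0.001], [0.0, -0.001, -1.0]]
contact_force: [1.6, -0.4, 0.6]
width: 0.0322
```

Run:
```python
from h import *
p=capture('side');im=cv2.resize(p['color'][245:345,315:505],None,fx=4,fy=4,interpolation=cv2.INTER_CUBIC);cv2.imwrite('pics/s4.png',im[:,:,::-1])
o=observe();print(o['position'],o['contact_force']);a=np.deg2rad(-2.4);d=.1*np.array([-np.cos(a),-np.sin(a),0]); go(np.array([.5153,-.3243,.0316])+d,177.6)
```

```text
[ 0.46910718 -0.32199257  0.03160786] [-2.42267666 -0.27119744  1.45027406]
[ 0.41538772 -0.32011243  0.0316    ] linear [0.0538, -0.0004, 0.0001] dr [-0.03, -0.07, -0.04]
```

View pics/s4.png

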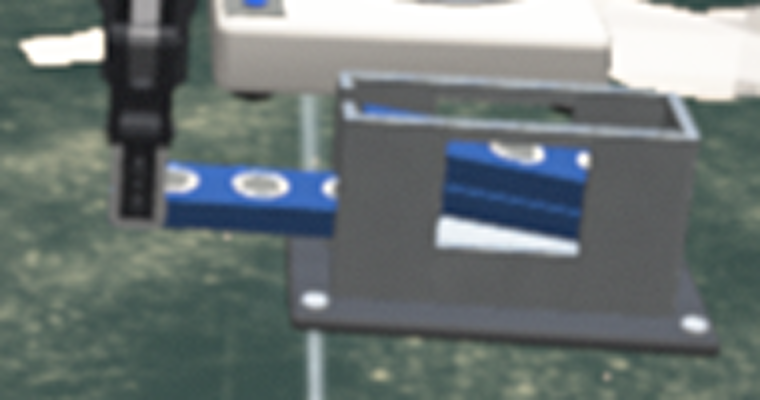

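The bar (165 to 335, 165 to 235) is coming out level, and the two upper carriers have tipped at the rear, as expected. Drawing on.

Call:
jog_arm(
  plan=[
    {"dr": [0,0,0],"linear": [0.008,0,0],"claw": 1},
    {"dr": [0,0,0],"linear": [0.016,0,0],"claw": 1},
    {"dr": [0,0,0],"linear": [0.024,0,0],"claw": 1},
    {"dr": [0,0,0],"linear": [0.032,0,0],"claw": 1},
    {"dr": [0,0,0],"linear": [0.04,0,0],"claw": 1},
    {"dr": [0,0,0],"linear": [0.048,0,0],"claw": 1},
    {"dr": [0,0,0],"linear": [0.056,0,0],"claw": 1},
    {"dr": [0,0,0],"linear": [0.062,0,0],"claw": 1},
    {"dr": [0,0,0],"linear": [0.062,0,0],"claw": 1},
  ],
)

```text
time_s: 7.42
position: [0.4067, -0.3193, 0.0317]
orientation: [[-0.999, 0.043, -0.001], [0.043, 0.999, -0.0], [0.001, -0.0, -1.0]]
contact_force: [0.6, -0.1, -0.7]
width: 0.0325
```

Run:
```python
from h import *
p=capture('side');im=cv2.resize(p['color'][235:345,315:505],None,fx=4,fy=4,interpolation=cv2.INTER_CUBIC);cv2.imwrite('pics/s5.png',im[:,:,::-1])
o=observe();print(o['position'],o['contact_force'],o['width'])
p=capture('top');im=cv2.resize(p['color'][80:240,300:420],None,fx=3.5,fy=3.5,interpolation=cv2.INTER_CUBIC);cv2.imwrite('pics/t5.png',im[:,:,::-1]);pickle.dump(p,open('t5.pkl','wb'))
```

```text
[ 0.40709883 -0.31944572  0.03171857] [-0.46503808 -0.05848935 -1.11056679] 0.03237692547872778
```

View pics/s5.png

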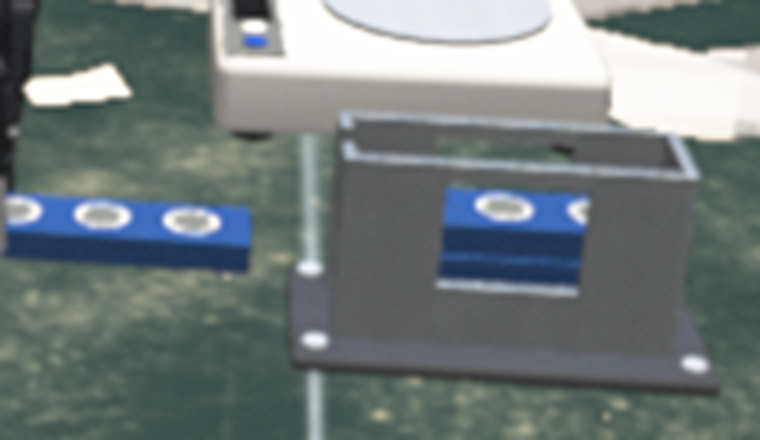

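View pics/t5.png

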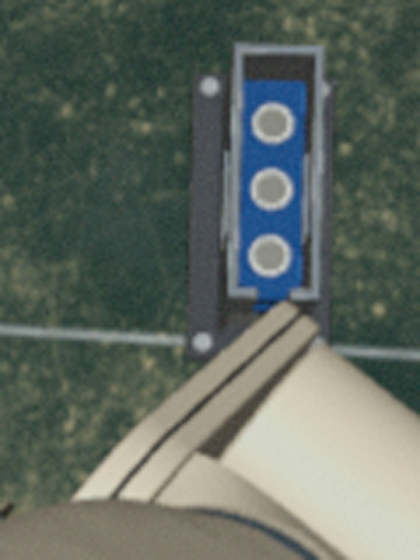

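Both upper carriers have settled level in the chute. The drawn bar (8 to 250, 195 to 270) is clear and level. Next I lift it and carry it over the pan.

Run:
```python
from h import *
go([.407,-.3194,.125],177.6);go([.45,-.083,.125],177.6);go([.5715,-.083,.125],177.6)
```

```text
[0.407, -0.3194, 0.125] linear [0.0005, 0.0, -0.0932] dr [-0.04, -0.05, -0.04]
[0.45, -0.083, 0.125] linear [-0.0324, 0.2381, -0.0934] dr [-0.04, -0.05, -0.04]
[0.5715, -0.083, 0.125] linear [-0.1538, 0.2432, -0.0935] dr [-0.04, -0.05, -0.04]
```

Call:
jog_arm(
  plan=[
    {"dr": [0,0,0],"linear": [0,0,-0.02],"claw": 1},
    {"dr": [0,0,0],"linear": [0,0,-0.045],"claw": 1},
    {"dr": [0,0,0],"linear": [0,0.01,-0.07],"claw": 1},
    {"dr": [0,0,0],"linear": [0,0.035,-0.09],"claw": 1},
    {"dr": [0,0,0],"linear": [0,0.065,-0.0935],"claw": 1},
    {"dr": [0,0,0],"linear": [-0.005,0.095,-0.0935],"claw": 1},
    {"dr": [0,0,0],"linear": [-0.012,0.125,-0.0935],"claw": 1},
    {"dr": [0,0,0],"linear": [-0.02,0.155,-0.0935],"claw": 1},
    {"dr": [0,0,0],"linear": [-0.03,0.185,-0.0935],"claw": 1},
    {"dr": [0,0,0],"linear": [-0.05,0.21,-0.0935],"claw": 1},
  ],
)

```text
time_s: 8.78
position: [0.4664, -0.1105, 0.1251]
orientation: [[-0.999, 0.042, -0.001], [0.042, 0.999, -0.001], [0.001, -0.001, -1.0]]
contact_force: [0.7, -0.9, -0.2]
width: 0.0324
```

Run:
```python
from h import *
print(observe()['position']);go([.5715,-.083,.125],177.6)
```

```text
[ 0.46641903 -0.11050314  0.12513341]
[0.5715, -0.083, 0.125] linear [-0.1038, 0.0319, -0.0] dr [-0.04, -0.07, -0.02]
```

Call:
jog_arm(
  plan=[
    {"dr": [0,0,0],"linear": [-0.02,0.015,0],"claw": 1},
    {"dr": [0,0,0],"linear": [-0.045,0.025,0],"claw": 1},
    {"dr": [0,0,0],"linear": [-0.07,0.032,0],"claw": 1},
    {"dr": [0,0,0],"linear": [-0.09,0.032,0],"claw": 1},
    {"dr": [0,0,0],"linear": [-0.104,0.032,0],"claw": 1},
    {"dr": [0,0,0],"linear": [-0.104,0.032,0],"claw": 1},
    {"dr": [0,0,0],"linear": [-0.104,0.032,0.01],"claw": 1},
    {"dr": [0,0,0],"linear": [-0.104,0.032,0.025],"claw": 1},
    {"dr": [0,0,0],"linear": [-0.104,0.032,0.04],"claw": 1},
    {"dr": [0,0,0],"linear": [-0.104,0.032,0.045],"claw": 1},
  ],
)

```text
time_s: 10.02
position: [0.5704, -0.0828, 0.0782]
orientation: [[-0.999, 0.042, -0.004], [0.042, 0.999, -0.0], [0.004, -0.0, -1.0]]
contact_force: [-0.3, -0.1, -0.5]
width: 0.0322
```

Run:
```python
from h import *
np.set_printoptions(precision=4,suppress=True)
s=capture('side');w=capture('wrist');t=capture('top');o=observe();P=o['position'];print(o['time_s'],P)
for n,p in(('s',s),('w',w),('t',t)):
    save(p,'6'+n)
    print(n,[(round(d['confidence'],2),np.round(np.array(d['point'])*[640,480],1)) for d in mark_of(p,'blue_bottom_center')])
    # predicted bar centre
    print(proj(p,[P+[.0475,-.002,.006]]),proj(p,[[.619,-.085,.058]]))
a=cv2.resize(s['color'][185:285,350:500],None,fx=4,fy=4,interpolation=cv2.INTER_CUBIC);cv2.imwrite('pics/6sc.png',a[:,:,::-1])
```

```text
10.175 [ 0.5714 -0.0829  0.0796]
s [(0.85, array([175.6, 316. ])), (0.69, array([423.9, 217.6]))]
[[425.8096 220.5885]] [[424.5868 233.7016]]
w [(0.77, array([327.2, 421.1]))]
[[325.7011 425.1541]] [[325.6303 384.5931]]
t [(0.75, array([401.1, 358.2]))]
[[243.8416 127.2162]] [[246.2433 132.0685]]
```

View pics/6sc.png

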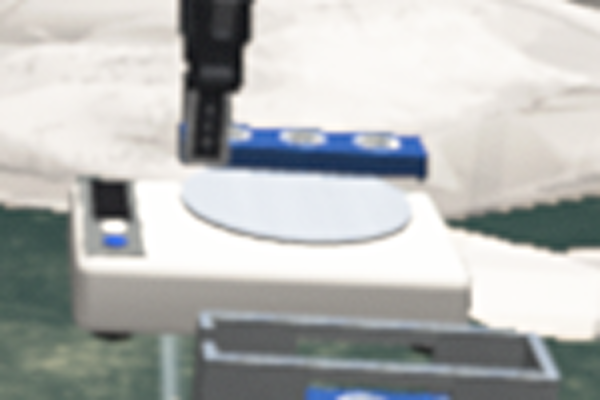

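View pics/6t.png

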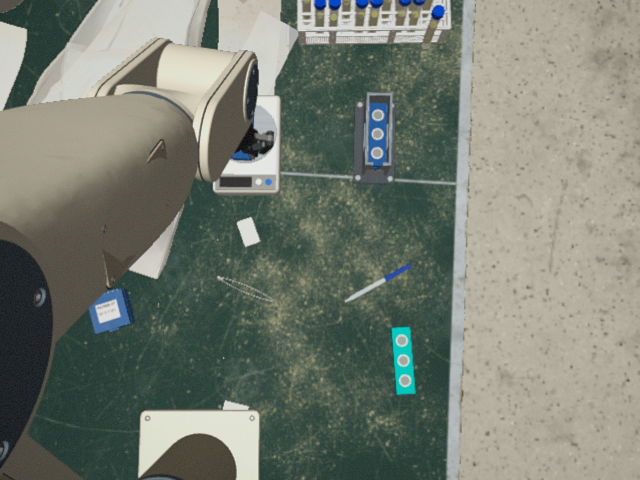

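View pics/6w.png

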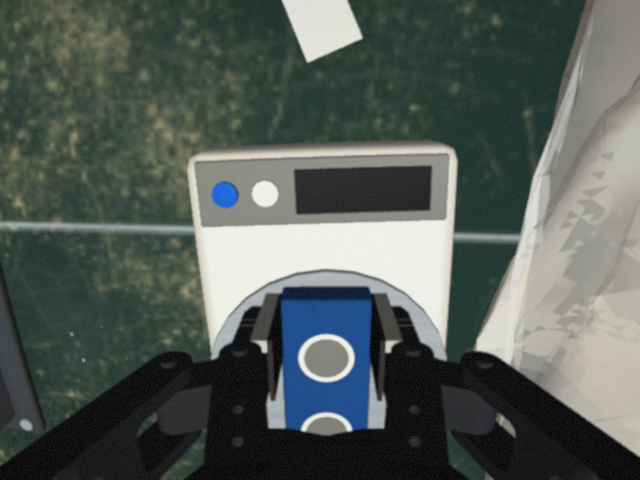

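The bar is level above the pan. Its middle spot is at (425.5,219.5) in the side picture and I predicted (425.8,220.6), so it is within 1 to 2 mm of centred. Lowering slowly.

Run:
```python
from h import *
print(observe()['position']);go([.5715,-.083,.0600],177.6)
```

```text
[ 0.57201472 -0.08300259  0.0804097 ]
[0.5715, -0.083, 0.06] linear [0.0005, -0.0, 0.0204] dr [-0.04, -0.02, -0.02]
```

Call:
jog_arm(
  plan=[
    {"dr": [0,0,0],"linear": [0,0,0.005],"claw": 1},
    {"dr": [0,0,0],"linear": [0,0,0.01],"claw": 1},
    {"dr": [0,0,0],"linear": [0,0,0.014],"claw": 1},
    {"dr": [0,0,0],"linear": [0,0,0.017],"claw": 1},
    {"dr": [0,0,0],"linear": [0,0,0.019],"claw": 1},
    {"dr": [0,0,0],"linear": [0,0,0.0203],"claw": 1},
    {"dr": [0,0,0],"linear": [0,0,0.0203],"claw": 1},
    {"dr": [0,0,0],"linear": [0,0,0.0203],"claw": 1},
  ],
)

```text
time_s: 11.32
position: [0.5721, -0.0831, 0.0602]
orientation: [[-0.999, 0.042, -0.0], [0.042, 0.999, -0.001], [0.0, -0.001, -1.0]]
contact_force: [-0.3, 0.4, -0.9]
width: 0.0322
```

Run:
```python
from h import *
o=observe();print(o['position'],o['contact_force'],o['wrist_torque'])
s=capture('side')
a=cv2.resize(s['color'][185:285,350:500],None,fx=4,fy=4,interpolation=cv2.INTER_CUBIC);cv2.imwrite('pics/7sc.png',a[:,:,::-1])
o=observe();print(o['position'],o['contact_force'],o['wrist_torque'])
```

```text
[ 0.57205431 -0.0830577   0.06019731] [-0.28274775  0.44970877 -0.90550649] [-0.05179799  0.00327368  0.0501981 ]
[ 0.5720514  -0.08304771  0.06020287] [ 0.33837796  0.32663624 -0.26569897] [ 0.01953121  0.0182587  -0.01057923]
```

View pics/7sc.png

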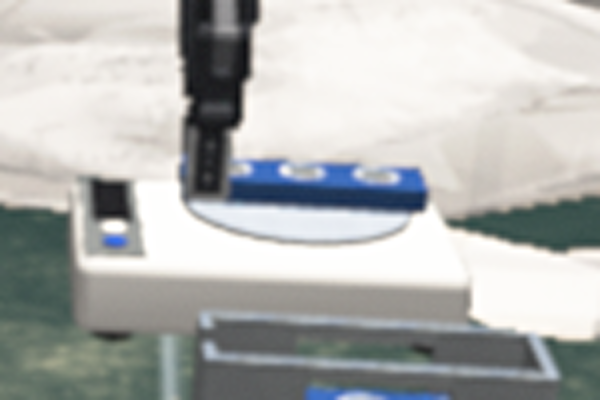

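The bar is about 0 to 1 mm above the pan with no contact force yet. I go down another 1 mm and watch the force.

Call:
jog_arm(
  plan=[
    {"dr": [0,0,0],"linear": [-0.0005,0,0.0005],"claw": 1},
    {"dr": [0,0,0],"linear": [-0.0005,0,0.001],"claw": 1},
    {"dr": [0,0,0],"linear": [-0.0005,0,0.001],"claw": 1},
  ],
)

```text
time_s: 11.75
position: [0.5726, -0.0831, 0.0598]
orientation: [[-0.999, 0.042, 0.0], [0.042, 0.999, -0.001], [-0.0, -0.001, -1.0]]
contact_force: [-3.3, 0.3, 6.4]
width: 0.0324
```

It is touching (6 N up). Opening.

Call:
jog_arm(
  plan=[
    {"dr": [0,0,0],"linear": [0,0,0],"claw": 0.15},
    {"dr": [0,0,0],"linear": [0,0,0],"claw": 0.05},
    {"dr": [0,0,0],"linear": [0,0,0],"claw": -0.1},
    {"dr": [0,0,0],"linear": [0,0,0],"claw": -0.3},
    {"dr": [0,0,0],"linear": [0,0,0],"claw": -0.5},
    {"dr": [0,0,0],"linear": [0,0,0],"claw": -0.5},
  ],
)

```text
time_s: 12.5
position: [0.5726, -0.0831, 0.0598]
orientation: [[-0.999, 0.042, -0.0], [0.042, 0.999, -0.001], [0.0, -0.001, -1.0]]
contact_force: [-0.5, 0.6, 0.7]
width: 0.0641
```

Run:
```python
from h import *
s=capture('side')
a=cv2.resize(s['color'][185:285,350:500],None,fx=4,fy=4,interpolation=cv2.INTER_CUBIC);cv2.imwrite('pics/8sc.png',a[:,:,::-1])
```

```text
(no output)
```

View pics/8sc.png

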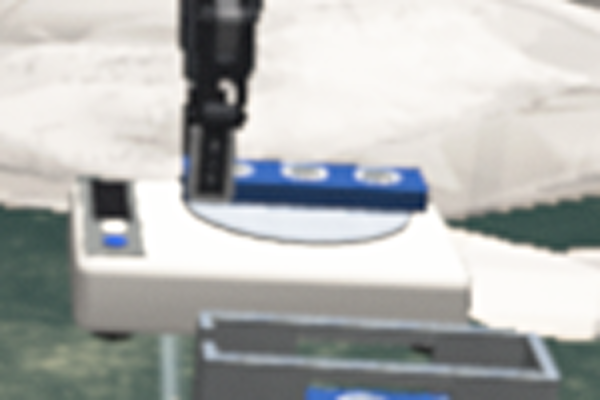

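The fingers are open and the bar lies flat on the pan. Going straight up, then back towards the robot.

Call:
jog_arm(
  plan=[
    {"dr": [0,0,0],"linear": [0,0,-0.01],"claw": -0.5},
    {"dr": [0,0,0],"linear": [0,0,-0.03],"claw": -0.5},
    {"dr": [0,0,0],"linear": [0,0,-0.07],"claw": -0.5},
    {"dr": [0,0,0],"linear": [0,0,-0.12],"claw": -0.5},
    {"dr": [0,0,0],"linear": [0.03,0.05,-0.17],"claw": -0.5},
    {"dr": [0,0,0],"linear": [0.06,0.1,-0.2],"claw": -0.5},
    {"dr": [0,0,0],"linear": [0.09,0.15,-0.2],"claw": -0.5},
    {"dr": [0,0,0],"linear": [0.09,0.2,-0.2],"claw": -0.5},
    {"dr": [0,0,0],"linear": [0.09,0.25,-0.2],"claw": -0.5},
    {"dr": [0,0,0],"linear": [0.09,0.25,-0.2],"claw": -0.5},
  ],
)

```text
time_s: 13.8
position: [0.4933, 0.1736, 0.2614]
orientation: [[-0.999, 0.038, 0.003], [0.038, 0.999, 0.0], [-0.003, 0.001, -1.0]]
contact_force: [-0.2, -0.7, 0.5]
width: 0.0638
```

Run:
```python
from h import *
np.set_printoptions(precision=4,suppress=True)
t=capture('top');s=capture('side');pickle.dump(t,open('t9.pkl','wb'))
a=cv2.resize(t['color'][80:205,200:410],None,fx=3.5,fy=3.5,interpolation=cv2.INTER_CUBIC);cv2.imwrite('pics/9t.png',a[:,:,::-1])
a=cv2.resize(s['color'][185:335,350:520],None,fx=4,fy=4,interpolation=cv2.INTER_CUBIC);cv2.imwrite('pics/9s.png',a[:,:,::-1])
for d in mark_of(t,'blue_bottom_center'): 
    uv=np.array(d['point'])*[640,480];print(round(d['confidence'],2),uv,ray(t,[uv],.065)[0])
```

```text
0.95 [400.192 361.92 ] [ 0.2022 -0.3593  0.065 ]
0.9 [246.208 126.48 ] [ 0.6273 -0.0859  0.065 ]
```

View pics/9t.png

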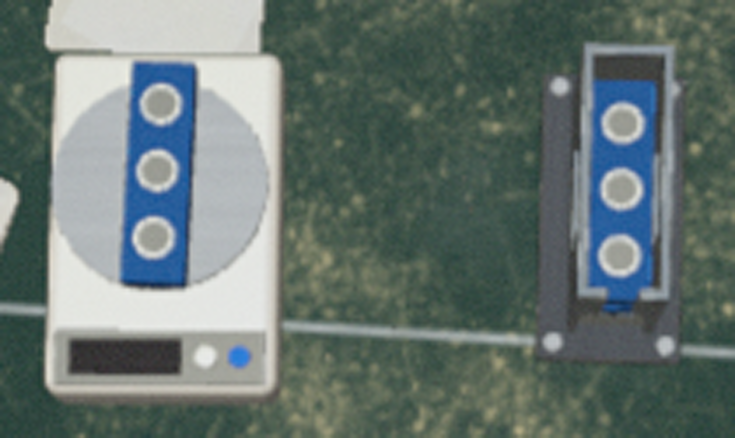

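View pics/9s.png

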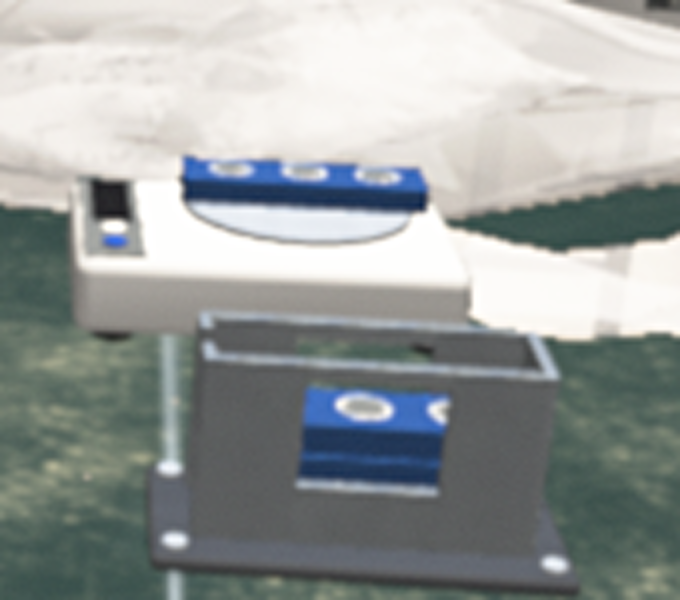

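Run:
```python
from h import *
t=pickle.load(open('t9.pkl','rb'));np.set_printoptions(precision=4,suppress=True)
u=lambda x,y:[x/3.5-.4+200,y/3.5-.4+80]
print('bar spots',ray(t,[u(160,103),u(157,171),u(153,238)],.072))
print('chute top spots',ray(t,[u(622,123),u(621,189),u(619,256)],.058))
o=observe();print(o['joint_vel'],o['contact_force'])
```

```text
bar spots [[ 0.658  -0.085   0.072 ]
 [ 0.6212 -0.0839  0.072 ]
 [ 0.5852 -0.0822  0.072 ]]
chute top spots [[ 0.6498 -0.3285  0.058 ]
 [ 0.6138 -0.3273  0.058 ]
 [ 0.5775 -0.3257  0.058 ]]
[-0.0213  0.0051  0.0056  0.0013 -0.0055  0.0019] [ 0.0288 -0.4658  0.3072]
```

The bar centre is about 2 mm from the pan's middle. The upper carriers have shifted about 1 mm sideways and dropped 14 mm. Handing in.

```bash
python3 -c "
from cell import *
print(sign_off())"
```

```text
the job is handed in; nothing more can be done
None
```

The bottom blue carrier is out of its dispenser and lies released, flat, in the middle of the balance pan; I handed the job in at about 14 s of the 42 s allowed. I drew it out level by its protruding end, carried it over, set it down gently (6 N at touchdown), opened the fingers and backed the arm clear.

**Last checks:**
- **On the pan:** the bar's middle spot measured (0.621, -0.084) and the pan's middle (0.619, -0.084), about 2 mm apart. The side picture shows it lying flat.
- **In the chute:** the two upper blue carriers lie level, one place lower, moved about 1 mm sideways.
- **Robot:** clear of everything, with about zero force on the tool.

**Disagreements:**
- **Carrier position:** in the last top picture the network put the carrier's centre about 6 mm farther along x than the spots did, still within 20 mm of the pan's middle. It also reported the turquoise look-alike, which I left alone.
- **Pan position:** the side picture put the pan's middle a few mm further to the right (-y) than the top picture. I relied on the top picture, where the pan's outline matched closely.

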